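# Clip the cover onto the folded steel housing

## Task

Pick up the loose black cover by its orange handle and fit it on the open steel housing clamped in the jig: feel its four pegs into the housing's mouth with the cover level, then press it straight down until both orange clip arms have snapped over the housing's side beads and the cover sits fully home, and let go. Be gentle and stop once it is home: the thin sheet housing dents if the cover is jabbed, jammed or leaned on harder than the clips need. Leave the sanding discs, the bracket, the bottle and the brush where they are.

Things in the scene. Friction and masses are not known exactly. Their poses are not given: they have to be found in the camera images.
- jig: fixed aluminium jig plate 200 (x) by 110 (y) by 30 mm that carries the housing. Origin: centre of its underside, 0 to 14 mm below the bench top; z up. NOT exact: the housing is clamped, immovable, somewhere in the jig's slot, up to 10 mm either way along the jig's x from its middle; across (y), in height and in yaw it is true to the jig. That offset is not reported: see it or feel for it.
- nest (a point): point 80 mm above the jig's origin, axes as the jig's: middle of the housing's mouth at rim height, if the housing stood mid-slot. Housing: open folded steel box 130 (x) by 90 (y) by 50 mm; mouth inside 124 by 84 mm, 47 mm deep; ends (+-x) have flat flanges 20 mm wide folded outward at rim height; along each long side (+-y) a round bead, 5 mm thick, 12 mm below the rim, 4 mm out of the wall.
- cover: loose cover, 130 to 215 g, standing on its four pegs. Black plate 134 (x) by 96 (y) mm, 4 mm thick; on top a middle orange handle block 56 (x) by 16 (y) mm, 34 mm tall; below, four 8 mm round pegs with domed tips, 30 mm long, at x +-56.5, y +-36.5 mm, with 1.5 mm play in the mouth's corners. Origin: centre, at peg-tip height; z up. Fits turned by half a turn too. Orange clip arms at y +-52 mm.
- cover_seat (a point): middle of the plate's underside, 30 mm above the cover's origin; at rim height (that of nest) when fully home. The pegs enter the mouth first; if misplaced they land on an end flange with this point 30 mm above the rim. The clip arms meet the beads about 13 mm above home and snap about 5 to 7 mm above; the rest goes down lightly until the plate is hard on the rim.
- cover_grip (a point): point in the handle 58 mm above the cover's origin (24 mm above the plate's top, 10 mm below the handle's top): a good place for the TCP, fingers closing along the cover's y.
- clip_left (a joint): rigid clip arm on the cover's +y side, hinged at the plate's edge, sprung shut: 0 rad = shut (when loose, and again when snapped under the bead), pushed outward by the bead to about 0.17 rad just before the snap. Both clips together need about 10 to 16 N of downward push, then the force drops.
- clip_right (a joint): the same clip arm on the cover's -y side.
- discs: bystander: stack of blue sanding discs, 115 mm diameter, 15 mm high, loose; origin centre of underside
- bracket: bystander: loose U-shaped folded steel bracket, 100 (x) x 70 (y) x 38 mm high; origin centre of underside
- bottle: bystander: amber bottle, 60 mm diameter, 150 mm tall, loose; origin centre of underside
- brush: bystander: bench brush with wooden back, 50 (x) x 170 (y) x 47 mm high, loose; origin centre of underside
There are look-alikes about, which are no part of the job. Of the things like the cover, leave any that is brown or pink; of the rest the larger one is meant.

How it is judged:
On the way, in this order (a step that is already met when the one before it is completed fails the run):
1. the cover has been lifted clear of the bench (height (world z) of cover above 0.04 m and contact force between the fingers and cover above 1 N), for 0.1 s.
2. the cover is level over the housing with its pegs in the mouth, not yet clipped (z of cover_seat in the frame of nest between 0.004 and 0.024 m and x of cover_seat in the frame of nest between -0.014 and 0.014 m and y of cover_seat in the frame of nest between -0.005 and 0.005 m and angle between cover's own z axis and vertical below 0.12 rad).
At the end, for the whole second after the job is handed in: The cover sits home on the housing: plate underside within 2 mm of the rim, in the mouth (within 14 mm of the jig's middle along x, 4 mm across), turned within 0.06 rad (either way round), level within 0.03 rad, both clip arms shut under the beads (below 0.07 rad), at rest and released (z of cover_seat in the frame of nest between -0.003 and 0.002 m and x of cover_seat in the frame of nest between -0.014 and 0.014 m and y of cover_seat in the frame of nest between -0.004 and 0.004 m and angle between the x axis of cover and the x axis of jig, either way round below 0.06 rad and angle between the z axis of cover and the z axis of jig, either way round below 0.03 rad and value of joint each of clip_left, clip_right below 0.07 rad and linear speed of cover below 0.02 m/s); the robot touches nothing.
It fails at once if the cover is forced or jabbed against the housing with more than 30 N (contact force between cover and jig above 30 N).
It fails at once if the cover is tipped over (angle between cover's own z axis and vertical above 0.6 rad).
It fails at once if a bystander is pushed away by more than 20 mm (distance of any of discs, bracket, bottle, brush from where it was at the start of the episode above 0.02 m).
It fails at once if the bottle is knocked over (angle between bottle's own z axis and vertical above 0.5 rad).
It also fails if it takes over 72 s, if anything falls off the work surface, if the arm or the gripper's body presses on something with over 40 N, if the wrist force passes 120 N, or if a joint passes its speed limit or range.

## Robot

A 6-joint arm with a two-finger parallel gripper is mounted at the origin on the work surface. World frame = base frame: x ahead of the robot, y to its left, z up, the work surface at z = 0. Lengths are in m, angles in rad, forces in N, time in s.
With the tool pointing down it reaches from about 0.35 to 0.775 m from the base axis. Payload 7.3 kg.
Tool frame: the origin (TCP) lies between the finger pads, 19 mm behind the fingertips; this is the grasp point; z points along the fingers, y is the line along which they close (so a half turn about z gives the same grasp; the last joint's range is limited). The gripper opens to 92 mm and grips with 3 to 60 N. Pads are 19 mm wide; open, the fingers measure 130 mm over their backs; the gripper's body (75 mm by 190 mm) begins 47 mm behind the grasp point.
Start: joints at [-1.463, 0.342, 1.524, -0, 1.275, -0.146], TCP at [0.132, -0.508, 0.246] pointing down, gripper open.
Joint ranges: [-2.53, 2.53], [-0.77, 2.02], [0.04, 2.7], [-1, 4.14], [0.28, 2.66], [-3.11, 3.11]. Speed limits (rad/s): [2.57, 2.57, 3.14, 3.14, 3.14, 3.14].

## Interface

Orientations are given as [roll, pitch, yaw] about the fixed x, y, z axes, in that order (R = Rz(yaw) Ry(pitch) Rx(roll)).
In Python, from cell import robot gives the robot as it stands.
- The arm moves only by the shell command python3 -m pendant [OPENING] [FORCE], which reads ROWS from standard input. ROWS is a JSON list of rows, 1 to 8 of them, each written [[dx, dy, dz], [rx, ry, rz]]: dx, dy, dz in parts of the range, where 1.0 means 25 cm, then a rotation vector rx, ry, rz in normalised numbers (1 is pi rad); each row shifts and turns the commanded pose from where the row before left it, along the tool's axes as they then stand; what a row does not reach is not made up. A row lasts 1/12 s, in which the tool goes at most 0.0417 m and 0.125 rad, less where a joint would pass 70% of its speed; a pose out of reach is approached as far as the arm can. OPENING is the finger opening in m, set as the command begins (- or left out keeps the last). The fingers move at their own pace and stop on an object; FORCE is the grip in N (left out, the last holds). Time passes only in rows, so rows that do not move let the fingers close. It prints the time, the measured TCP pose, the force, the opening and the grip force at its end. A shift or turn number past 1, either way, is cut back to 1. Input that does not fit is refused with a message, and nothing moves.
- robot.observe(): the state, without advancing time (a new reading comes with each control period).
- robot.read_camera(name): name is "side" or "top" or "wrist"; returns a dict with "image" (400x640x3 uint8, red, green, blue), "fx", "fy", "cx", "cy" (pixels), "pose" (4x4, takes a point from camera to world coordinates). Camera axes: x right, y down, z forward; pixel columns grow to the right and rows downward; lengths in m; the calibration is good to about 2 mm. A picture is of the moment at which its call begins. There is no depth.
- robot.hand_in(): hands the job in; it is judged then, once.
The state is a dict: "time": time; "qpos": joint angles; "qvel": joint speeds; "joint_efforts": joint torques, N m; "tool_pos": TCP position; "tool_rot": TCP orientation; "contact_force": force on the tool from outside, world axes, zero at the start; "torque": the same for the moment, N m; "opening": finger opening in m; "grip_force": force on a finger pad.
Only numpy, scipy, OpenCV 4.12 (cv2) and the standard library are available. Lean on these libraries where they do the work, as an engineer would, in place of code of your own. Each camera call takes 0.05 s, during which the arm holds its last target. There are 200 camera calls.

## Working session

There is one attempt and no reset: what is moved stays moved. The work goes in short steps, Python scripts to look and compute and a shell command to move; the robot and the scene stay as the last step left them, time stands still between calls to the robot, and variables do not carry over. Pictures are saved under pics/ and viewed, at most 10 in all, crops included, and the job is handed in when it is done.

```bash
mkdir -p pics; cat > h.py <<'E'
import numpy as np,cv2
from cell import robot
def snap(n,f):
    c=robot.read_camera(n); cv2.imwrite('pics/'+f+'.png',c['image'][:,:,::-1]); np.savez('pics/'+f+'.npz',**c); return c
def ray(f,u,v,z):
    c=np.load('pics/'+f+'.npz'); P=c['pose']; d=P[:3,:3]@np.array([(u-c['cx'])/c['fx'],(v-c['cy'])/c['fy'],1]); o=P[:3,3]
    return o+d*(z-o[2])/d[2]
def proj(f,p):
    c=np.load('pics/'+f+'.npz'); P=c['pose']; q=P[:3,:3].T@(np.array(p)-P[:3,3]); return c['fx']*q[0]/q[2]+c['cx'],c['fy']*q[1]/q[2]+c['cy']
E
python3 - <<'E'
from h import *
for n in('top','side'):
    c=snap(n,n+'0'); print(n,c['fx'],c['pose'].round(3).tolist())
s=robot.observe();print(s['tool_pos'],s['tool_rot'],s['contact_force'])
E
```

```text
top 477.9438547003766 [[-0.014, -0.982, 0.188, 0.378], [-1.0, 0.018, 0.022, 0.03], [-0.025, -0.188, -0.982, 1.212], [0.0, 0.0, 0.0, 1.0]]
side 384.7694872140999 [[0.945, -0.254, 0.208, 0.406], [-0.328, -0.707, 0.626, -0.416], [-0.012, -0.66, -0.751, 0.66], [0.0, 0.0, 0.0, 1.0]]
[ 0.13179685 -0.50785433  0.24493388] [-3.14026248e+00 -1.73751633e-04  2.53839016e-01] [-0.50202117 -0.47376285 -0.51452039]
```

View pics/top0.png

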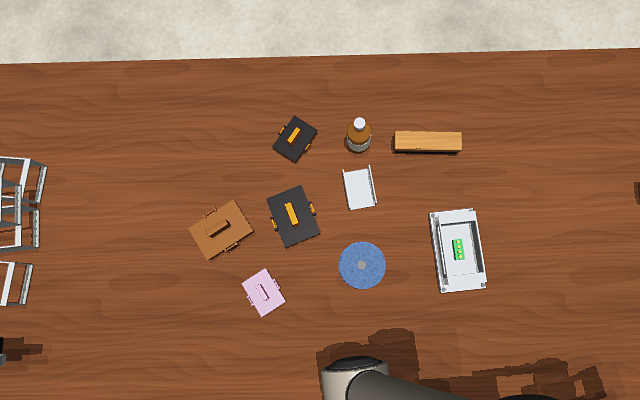

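View pics/side0.png

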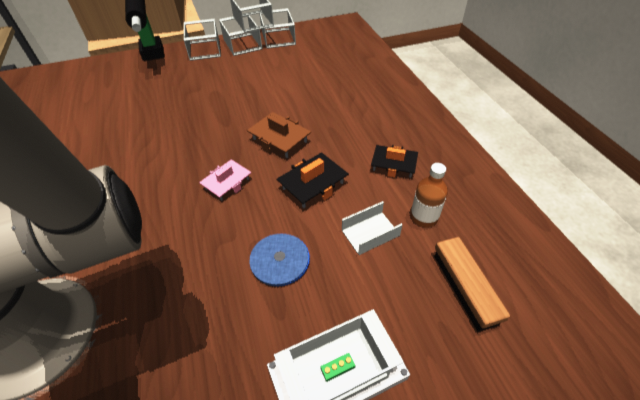

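Top view: the target (larger black cover) is at about (293,216), with a small black look-alike at (295,138). Brown is at (221,229), pink at (263,292), and the jig with housing at (459,250). I'll enlarge the cover and the jig.

```bash
python3 - <<'E'
from h import *
a=cv2.imread('pics/top0.png')
A=cv2.resize(a[180:255,255:330],None,fx=5,fy=5,interpolation=2); B=cv2.resize(a[200:300,420:500],None,fx=5,fy=5,interpolation=2)
o=np.zeros((500,780,3),np.uint8); o[:375,:375]=A; o[:,380:]=B; cv2.imwrite('pics/crop1.png',o)
E
```

```text
(no output)
```

View pics/crop1.png

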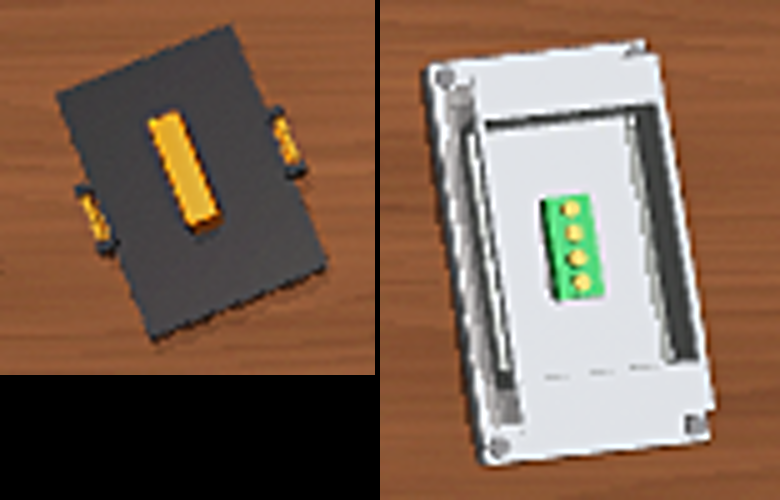

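```bash
python3 - <<'E'
from h import *
q=[(57,93),(233,25),(327,267),(153,340)]
P=np.array([ray('top0',255+u/5,180+v/5,.034)[:2] for u,v in q]);print('cover',P.round(4),P.mean(0))
L=[np.linalg.norm(P[i]-P[(i+1)%4]) for i in range(4)];print(L,np.degrees([np.arctan2(*(P[1]-P[2])[::-1]),np.arctan2(*(P[0]-P[3])[::-1])]))
h=[(150,120),(183,110),(218,213),(190,222)]
H=np.array([ray('top0',255+u/5,180+v/5,.068)[:2] for u,v in h]);print('handle',H.round(4),H.mean(0))
q=[(483,122),(655,105),(697,362),(515,385)]
P=np.array([ray('top0',420+(u-380)/5,200+v/5,.073)[:2] for u,v in q]);print('mouth',P.round(4),P.mean(0))
print([np.linalg.norm(P[i]-P[(i+1)%4]) for i in range(4)],np.degrees([np.arctan2(*(P[1]-P[2])[::-1]),np.arctan2(*(P[0]-P[3])[::-1])]))
c=robot.read_camera('wrist');s=robot.observe()
from scipy.spatial.transform import Rotation as R
T=np.eye(4);T[:3,:3]=R.from_euler('xyz',s['tool_rot']).as_matrix();T[:3,3]=s['tool_pos'];print((np.linalg.inv(T)@c['pose']).round(3),c['fx'])
E
```

```text
cover [[0.6186 0.2353]
 [0.6521 0.1463]
 [0.528  0.0994]
 [0.4931 0.1858]] [0.57292923 0.16670415]
[np.float64(0.09509541877898815), np.float64(0.1326694260331975), np.float64(0.09314940093708296), np.float64(0.13490233248266592)] [20.66864249 21.50569465]
handle [[0.5973 0.1835]
 [0.602  0.1674]
 [0.5508 0.1502]
 [0.5467 0.1637]] [0.57420369 0.16620757]
mouth [[ 0.5399 -0.191 ]
 [ 0.5467 -0.2733]
 [ 0.4246 -0.2847]
 [ 0.4152 -0.1992]] [ 0.48159416 -0.23704233]
[np.float64(0.08259383954741598), np.float64(0.12254021608537535), np.float64(0.08597925433222992), np.float64(0.12491096314500516)] [5.32471786 3.77529024]
[[-0.001 -0.962 -0.274  0.074]
 [ 1.    -0.    -0.001  0.   ]
 [ 0.001 -0.274  0.962 -0.14 ]
 [ 0.     0.     0.     1.   ]] 289.6114493811161
```

Careful with the scale: shifts go in shares of 25 cm and turns go in shares of pi rad. That gives: 0.034 m / 0.25 = 0.136, -0.0145 m / 0.25 = -0.058.

```bash
echo '[[[0.136, -0.058, -0.012], [0, 0, 0]], [[0.136, -0.058, -0.012], [0, 0, 0]], [[0.136, -0.058, -0.012], [0, 0, 0]], [[0.136, -0.058, -0.012], [0, 0, 0]], [[0.136, -0.058, -0.012], [0, 0, 0]], [[0.136, -0.058, -0.012], [0, 0, 0]], [[0.136, -0.058, -0.012], [0, 0, 0]], [[0.136, -0.058, -0.012], [0, 0, 0]]]' | python3 -m pendant 0.06
echo '[[[0.136, -0.058, 0], [0, 0, 0]], [[0.136, -0.058, 0], [0, 0, 0]], [[0.136, -0.058, 0], [0, 0, 0]], [[0.136, -0.058, 0], [0, 0, 0]], [[0, 0, 0], [0, 0, 0.0277]], [[0, 0, 0], [0, 0, 0.0277]], [[0, 0, 0], [0, 0, 0]], [[0, 0, 0], [0, 0, 0]]]' | python3 -m pendant
python3 - <<'E'
from h import *
snap('wrist','w1')
E
```

```text
time: 0.82
tool_pos: [0.3671, -0.3261, 0.2696]
tool_rot: [-3.141, 0.0, 0.254]
contact_force: [0.4, -0.4, 0.0]
opening: 0.0603
grip_force: 0.0
time: 1.48
tool_pos: [0.483, -0.2372, 0.2692]
tool_rot: [-3.141, 0.001, 0.083]
contact_force: [-0.6, -0.6, -0.1]
opening: 0.0596
grip_force: 0.0
```

View pics/w1.png

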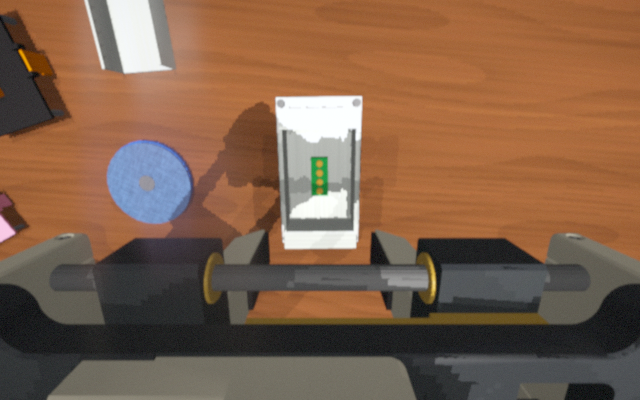

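The wrist view shows the jig upright at about (319,172), mouth from row 128 to row 230. I'll enlarge it.

```bash
python3 - <<'E'
from h import *
a=cv2.imread('pics/w1.png')[90:190,265:375]; b=cv2.imread('pics/w1.png')[165:255,265:375]
o=np.zeros((500,800,3),np.uint8)
c=cv2.imread('pics/w1.png')[90:252,265:375]; c=cv2.LUT(c,(255*(np.arange(256)/255)**1.8).astype(np.uint8))
c=cv2.resize(c,None,fx=3.6,fy=3.6,interpolation=2)
cv2.imwrite('pics/crop2.png',cv2.resize(c,None,fx=1,fy=1)); print(c.shape)
E
```

```text
(583, 396, 3)
```

View pics/crop2.png

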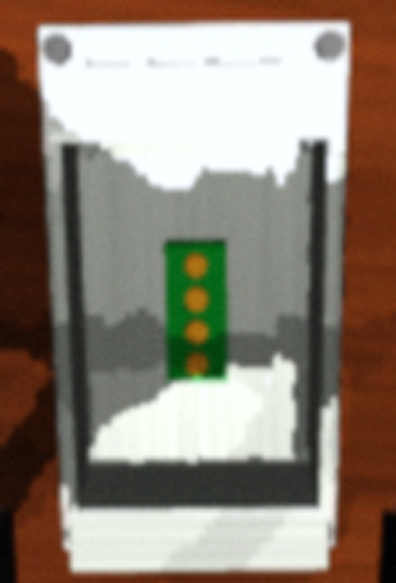

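```bash
cat > fit.py <<'E'
from h import *
from scipy.optimize import least_squares
def fit(dx,dy,obs,x0):
    # obs: list of (file, [4 px: +x+y,+x-y,-x-y,-x+y]); returns x,y,z,yaw
    S=[(dx,dy),(dx,-dy),(-dx,-dy),(-dx,dy)]
    def r(p):
        c,s=np.cos(p[3]),np.sin(p[3]); o=[]
        for f,px in obs:
            for (a,b),m in zip(S,px):
                if m is not None: o+=list(np.array(proj(f,(p[0]+c*a-s*b,p[1]+s*a+c*b,p[2])))-m)
        return o
    q=least_squares(r,x0); return q.x.round(4),np.round(q.fun,1)
E
python3 - <<'E'
from fit import *
w=[(265+u/3.6,90+v/3.6) for u,v in [(62,144),(327,142),(319,507),(78,507)]]
t=[(420+(u-380)/5,200+v/5) for u,v in [(483,122),(655,105),(697,362),(515,385)]]
x0=[.48,-.237,.073,.08]
print(fit(.062,.042,[('w1',w)],x0));print(fit(.062,.042,[('w1',w),('top0',t)],x0))
J=[(265+u/3.6,90+v/3.6) for u,v in [(57,48),(330,45)]]
for u,v in J: print('screw',ray('w1',u,v,.022))
for v in (22,62,570): print(v, ray('w1',265+195/3.6,90+v/3.6,.073)[:2],ray('w1',265+195/3.6,90+v/3.6,.022)[:2])
E
```

```text
(array([ 0.4809, -0.2375,  0.069 ,  0.0908]), array([ 0.1,  0. ,  0.1, -0.1, -0.2, -0.2,  0. ,  0.3]))
(array([ 0.4813, -0.2375,  0.0701,  0.0896]), array([ 0.1, -0.3,  0.3, -0.3, -0.2, -0.1, -0.1,  0.4, -0.6,  0.4, -0.1,
        0.1, -0.2,  0.6,  0.6, -0.2]))
screw [ 0.56918969 -0.1809082   0.022     ]
screw [ 0.57805503 -0.2766842   0.022     ]
22 [ 0.57845572 -0.22904269] [ 0.58178338 -0.22868179]
62 [ 0.56690704 -0.22998785] [ 0.56848169 -0.22977041]
570 [ 0.39707686 -0.24388688] [ 0.37287237 -0.24577923]
```

To row units: -0.0359 m / 0.25 = -0.1436, 0.0112 m / 0.25 = 0.0448.

```bash
echo '[[[0.0448, -0.1436, 0], [0, 0, 0]], [[0.0448, -0.1436, 0], [0, 0, 0]], [[0.0448, -0.1436, 0], [0, 0, 0]], [[0.0448, -0.1436, 0], [0, 0, 0]], [[0.0448, -0.1436, 0], [0, 0, 0]], [[0.0448, -0.1436, 0], [0, 0, 0]], [[0.0448, -0.1436, 0], [0, 0, 0]], [[0.0448, -0.1436, 0], [0, 0, 0]]]' | python3 -m pendant 0.05
echo '[[[0.0448, -0.1436, 0], [0, 0, 0]], [[0.0448, -0.1436, 0], [0, 0, 0]], [[0.0448, -0.1436, 0], [0, 0, 0]], [[0, 0, 0], [0, 0, -0.0302]], [[0, 0, 0], [0, 0, -0.0302]], [[0, 0, 0], [0, 0, -0.0302]], [[0, 0, 0], [0, 0, 0]], [[0, 0, 0], [0, 0, 0]]]' | python3 -m pendant
python3 - <<'E'
from h import *
snap('wrist','w2')
a=cv2.imread('pics/w2.png')[80:260,230:420];cv2.imwrite('pics/crop3.png',cv2.resize(a,None,fx=3.3,fy=3.3,interpolation=2))
E
```

```text
time: 2.2
tool_pos: [0.5495, 0.0573, 0.2697]
tool_rot: [3.141, -0.0, 0.081]
contact_force: [0.3, -0.7, 0.4]
opening: 0.0503
grip_force: 0.0
time: 2.87
tool_pos: [0.5744, 0.1656, 0.2695]
tool_rot: [3.142, 0.0, 0.362]
contact_force: [0.2, 0.8, -0.4]
opening: 0.0497
grip_force: 0.0
```

View pics/crop3.png

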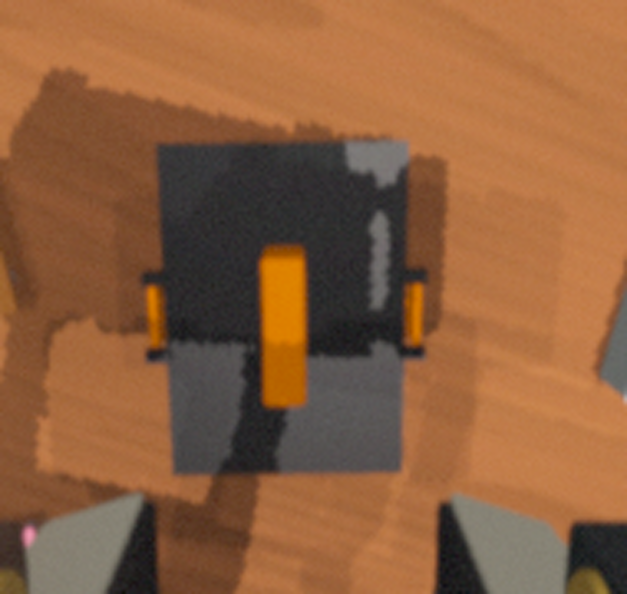

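```bash
python3 - <<'E'
from fit import *
w=[(230+u/3.3,80+v/3.3) for u,v in [(159,144),(408,142),(401,471),(174,473)]]
t=[(255+u/5,180+v/5) for u,v in [(57,93),(233,25),(327,267),(153,340)]]
x0=[.573,.166,.034,.36]
print(fit(.067,.048,[('w2',w)],x0));print(fit(.067,.048,[('w2',w),('top0',t)],x0))
P=np.array([ray('w2',a,b,.034)[:2] for a,b in w]);print(P.mean(0))
c=proj('w2',(.5735,.1665,.068));print('handle top px',(c[0]-230)*3.3,(c[1]-80)*3.3)
E
```

```text
(array([0.5722, 0.169 , 0.0302, 0.3709]), array([-0.2,  0.1,  0.2,  0. ,  0.1, -0.1, -0.1, -0.1]))
(array([0.5725, 0.1686, 0.0305, 0.3709]), array([ 0.2,  0. ,  0.6, -0.1,  0.4, -0.1,  0.2, -0.2, -0.7,  0.7, -0.6,
        0.2,  0. ,  0.4, -1.1,  0.3]))
[0.57292746 0.16917933]
handle top px 292.0246494376251 334.54360971332414
```

To row units: 0.03 m / 0.25 = 0.12, -0.0037 m / 0.25 = -0.0148, -0.009 rad / 3.1416 = -0.0029.

```bash
echo '[[[0, -0.0148, 0.08], [0, 0, -0.0029]], [[0, 0, 0.12], [0, 0, 0]], [[0, 0, 0.12], [0, 0, 0]], [[0, 0, 0.12], [0, 0, 0]], [[0, 0, 0.12], [0, 0, 0]], [[0, 0, 0.12], [0, 0, 0]], [[0, 0, 0.1], [0, 0, 0]], [[0, 0, 0.06], [0, 0, 0]]]' | python3 -m pendant 0.05
echo '[[[0, 0, 0.004], [0, 0, 0]], [[0, 0, 0], [0, 0, 0]]]' | python3 -m pendant
echo '[[[0, 0, 0], [0, 0, 0]], [[0, 0, 0], [0, 0, 0]], [[0, 0, 0], [0, 0, 0]], [[0, 0, 0], [0, 0, 0]], [[0, 0, 0], [0, 0, 0]], [[0, 0, 0], [0, 0, 0]]]' | python3 -m pendant 0.0 30
```

```text
time: 3.58
tool_pos: [0.5717, 0.1688, 0.0565]
tool_rot: [-3.141, 0.004, 0.371]
contact_force: [-0.4, -0.3, 0.1]
opening: 0.0504
grip_force: 0.0
time: 3.75
tool_pos: [0.5729, 0.1691, 0.058]
tool_rot: [-3.141, 0.002, 0.372]
contact_force: [0.4, 0.2, 1.5]
opening: 0.0502
grip_force: 0.0
time: 4.25
tool_pos: [0.5733, 0.1696, 0.059]
tool_rot: [3.141, -0.001, 0.374]
contact_force: [0.5, -1.0, 2.4]
opening: 0.016
grip_force: 30.0
```

To row units: -0.025 m / 0.25 = -0.1, -0.02 m / 0.25 = -0.08.

```bash
echo '[[[0, 0, -0.02], [0, 0, 0]], [[0, 0, -0.04], [0, 0, 0]], [[0, 0, -0.08], [0, 0, 0]], [[0, 0, -0.1], [0, 0, 0]], [[0, 0, -0.1], [0, 0, 0]], [[0, 0, -0.1], [0, 0, 0]], [[0, 0, -0.08], [0, 0, 0]], [[0, 0, -0.04], [0, 0, 0]]]' | python3 -m pendant
echo '[[[0, 0, 0], [0, 0, 0.0223]], [[0, 0, 0], [0, 0, 0.0223]], [[0, 0, 0], [0, 0, 0.0223]], [[0, 0, 0], [0, 0, 0.0236]], [[0, 0, 0], [0, 0, 0]], [[0, 0, 0], [0, 0, 0]]]' | python3 -m pendant
```

```text
time: 4.92
tool_pos: [0.574, 0.1698, 0.2023]
tool_rot: [3.14, -0.005, 0.374]
contact_force: [0.9, -0.2, -1.7]
opening: 0.0159
grip_force: 30.0
time: 5.42
tool_pos: [0.5728, 0.1695, 0.1982]
tool_rot: [3.141, 0.001, 0.092]
contact_force: [-0.3, 0.5, -2.4]
opening: 0.0159
grip_force: 30.0
```

```bash
echo '[[[-0.02, 0.06, 0], [0, 0, 0]], [[-0.0368, 0.1132, 0], [0, 0, 0]], [[-0.0368, 0.1132, 0], [0, 0, 0]], [[-0.0368, 0.1132, 0], [0, 0, 0]], [[-0.0368, 0.1132, 0], [0, 0, 0]], [[-0.0368, 0.1132, 0], [0, 0, 0]], [[-0.0368, 0.1132, 0], [0, 0, 0]], [[-0.0368, 0.1132, 0], [0, 0, 0]]]' | python3 -m pendant
echo '[[[-0.0368, 0.1132, 0], [0, 0, 0]], [[-0.0368, 0.1132, 0], [0, 0, 0]], [[-0.0368, 0.1132, 0], [0, 0, 0]], [[-0.0368, 0.1132, 0], [0, 0, 0]], [[-0.0368, 0.1132, 0], [0, 0, 0]], [[-0.0368, 0.1132, 0], [0, 0, 0]], [[-0.0168, 0.0564, 0], [0, 0, 0]], [[0, 0, 0], [0, 0, 0]]]' | python3 -m pendant
echo '[[[0, 0, 0], [0, 0, 0]], [[0, 0, 0], [0, 0, 0]], [[0, 0, 0], [0, 0, 0]], [[0, 0, 0], [0, 0, 0]]]' | python3 -m pendant
python3 - <<'E'
from h import *
snap('wrist','w3');snap('side','s3')
a=cv2.imread('pics/w3.png')[40:290,190:450];b=cv2.imread('pics/s3.png')[180:400,220:460]
o=np.zeros((375,790,3),np.uint8);o[:,:390]=cv2.resize(a,(390,375));o[:366,390:]=cv2.resize(b,(400,366));cv2.imwrite('pics/crop4.png',o)
E
```

```text
time: 6.08
tool_pos: [0.522, -0.0507, 0.1985]
tool_rot: [3.141, 0.0, 0.092]
contact_force: [0.7, -0.4, -1.8]
opening: 0.0154
grip_force: 30.0
time: 6.75
tool_pos: [0.4791, -0.2409, 0.1985]
tool_rot: [3.14, 0.0, 0.088]
contact_force: [-0.3, 0.7, -1.6]
opening: 0.0159
grip_force: 30.0
time: 7.08
tool_pos: [0.4806, -0.2364, 0.1986]
tool_rot: [-3.142, 0.0, 0.092]
contact_force: [0.2, -0.5, -1.5]
opening: 0.016
grip_force: 30.0
```

View pics/crop4.png

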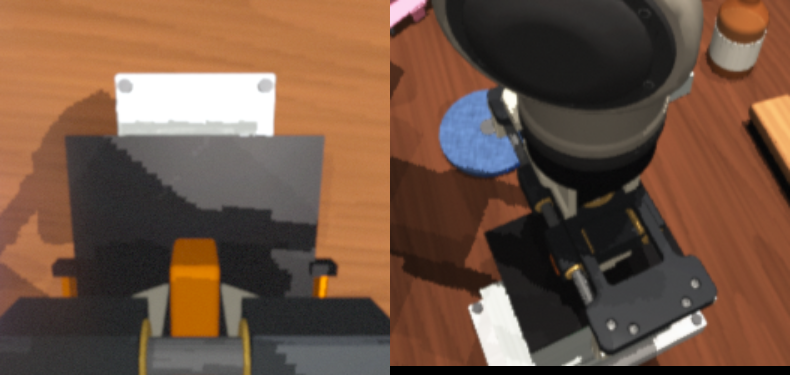

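The left half (wrist) shows the plate's far edge at crop row 137, corners at x 66 and 324. The cover is held level over the jig. Next I check where the cover sits in the grip.

```bash
python3 - <<'E'
from h import *
s=robot.observe();p,y=s['tool_pos'],s['tool_rot'][2];print(p,y)
for u,v in [(66,137),(324,137)]:
    q=ray('w3',190+u/1.5,40+v/1.5,p[2]-.024)-p; print(q[0]*np.cos(y)+q[1]*np.sin(y), -q[0]*np.sin(y)+q[1]*np.cos(y))
d=np.array([.4812,-.2375])-p[:2];print('to mouth tool axes',d[0]*np.cos(y)+d[1]*np.sin(y), d[0]*np.sin(y)-d[1]*np.cos(y))
E
```

```text
[ 0.48062292 -0.23658954  0.19857703] 0.09130273913731513
0.06620870574279838 0.04712128600125599
0.0661783612494329 -0.0476443187022394
to mouth tool axes 0.0004916635443237446 0.0009592807895065265
```

To row units: 0.012 m / 0.25 = 0.048, 0.0008 m / 0.25 = 0.0032.

```bash
echo '[[[0.0032, 0.0032, 0.04], [0, 0, 0]], [[0, 0, 0.048], [0, 0, 0]], [[0, 0, 0.048], [0, 0, 0]], [[0, 0, 0.04], [0, 0, 0]], [[0, 0, 0.028], [0, 0, 0]], [[0, 0, 0.016], [0, 0, 0]], [[0, 0, 0], [0, 0, 0]], [[0, 0, 0], [0, 0, 0]]]' | python3 -m pendant
echo '[[[0, 0, 0.008], [0, 0, 0]], [[0, 0, 0.008], [0, 0, 0]], [[0, 0, 0.008], [0, 0, 0]], [[0, 0, 0.004], [0, 0, 0]], [[0, 0, 0.004], [0, 0, 0]], [[0, 0, 0], [0, 0, 0]]]' | python3 -m pendant
```

```text
time: 7.85
tool_pos: [0.4814, -0.2382, 0.1436]
tool_rot: [3.141, -0.0, 0.09]
contact_force: [-0.4, 0.3, -1.0]
opening: 0.0159
grip_force: 30.0
time: 8.35
tool_pos: [0.4812, -0.2381, 0.1354]
tool_rot: [-3.142, 0.0, 0.09]
contact_force: [-1.2, 0.0, -1.6]
opening: 0.0156
grip_force: 30.0
```

To row units: 0.001 m / 0.25 = 0.004.

```bash
for i in 1; do echo '[[[0, 0, 0.004], [0, 0, 0]], [[0, 0, 0.004], [0, 0, 0]], [[0, 0, 0.004], [0, 0, 0]], [[0, 0, 0.004], [0, 0, 0]], [[0, 0, 0], [0, 0, 0]]]' | python3 -m pendant; done
echo '[[[0, 0, 0.004], [0, 0, 0]], [[0, 0, 0.004], [0, 0, 0]], [[0, 0, 0.004], [0, 0, 0]], [[0, 0, 0], [0, 0, 0]]]' | python3 -m pendant
```

```text
time: 8.77
tool_pos: [0.4812, -0.238, 0.1313]
tool_rot: [-3.141, 0.0, 0.09]
contact_force: [0.2, -0.6, -1.2]
opening: 0.0156
grip_force: 30.0
time: 9.1
tool_pos: [0.4812, -0.238, 0.1283]
tool_rot: [-3.141, 0.0, 0.09]
contact_force: [1.1, -0.0, -2.5]
opening: 0.016
grip_force: 30.0
```

To row units: 0.001 m / 0.25 = 0.004.

```bash
echo '[[[0, 0, 0.004], [0, 0, 0]], [[0, 0, 0.004], [0, 0, 0]], [[0, 0, 0], [0, 0, 0]]]' | python3 -m pendant
echo '[[[0, 0, 0.004], [0, 0, 0]], [[0, 0, 0.004], [0, 0, 0]], [[0, 0, 0], [0, 0, 0]]]' | python3 -m pendant
echo '[[[0, 0, 0.004], [0, 0, 0]], [[0, 0, 0.004], [0, 0, 0]], [[0, 0, 0], [0, 0, 0]]]' | python3 -m pendant
```

```text
time: 9.35
tool_pos: [0.4812, -0.238, 0.1263]
tool_rot: [-3.141, 0.0, 0.09]
contact_force: [0.0, -0.6, -1.9]
opening: 0.0157
grip_force: 30.0
time: 9.6
tool_pos: [0.4812, -0.238, 0.1243]
tool_rot: [-3.141, 0.0, 0.09]
contact_force: [-0.0, 0.4, -1.5]
opening: 0.0156
grip_force: 30.0
time: 9.85
tool_pos: [0.4812, -0.238, 0.1223]
tool_rot: [-3.141, 0.0, 0.09]
contact_force: [-0.1, 0.1, -1.7]
opening: 0.0159
grip_force: 30.0
```

To row units: 0.0015 m / 0.25 = 0.006.

```bash
echo '[[[0, 0, 0.006], [0, 0, 0]], [[0, 0, 0.006], [0, 0, 0]], [[0, 0, 0.006], [0, 0, 0]], [[0, 0, 0], [0, 0, 0]]]' | python3 -m pendant
echo '[[[0, 0, 0.004], [0, 0, 0]], [[0, 0, 0.004], [0, 0, 0]], [[0, 0, 0.004], [0, 0, 0]], [[0, 0, 0], [0, 0, 0]]]' | python3 -m pendant
echo '[[[0, 0, 0.004], [0, 0, 0]], [[0, 0, 0.004], [0, 0, 0]], [[0, 0, 0], [0, 0, 0]]]' | python3 -m pendant
```

```text
time: 10.18
tool_pos: [0.4811, -0.2379, 0.1176]
tool_rot: [-3.141, 0.001, 0.09]
contact_force: [0.6, 0.9, -2.0]
opening: 0.0158
grip_force: 30.0
time: 10.52
tool_pos: [0.4813, -0.2379, 0.1149]
tool_rot: [-3.141, 0.0, 0.09]
contact_force: [-0.1, 1.1, -1.4]
opening: 0.0159
grip_force: 30.0
time: 10.77
tool_pos: [0.4813, -0.238, 0.1129]
tool_rot: [-3.141, -0.0, 0.09]
contact_force: [1.2, 1.2, -0.9]
opening: 0.0159
grip_force: 30.0
```

To row units: 0.001 m / 0.25 = 0.004, -0.0005 m / 0.25 = -0.002.

```bash
echo '[[[0, -0.002, 0], [0, 0, 0]], [[0, 0, 0.004], [0, 0, 0]], [[0, 0, 0.004], [0, 0, 0]], [[0, 0, 0], [0, 0, 0]]]' | python3 -m pendant
echo '[[[0, 0, 0.004], [0, 0, 0]], [[0, 0, 0.002], [0, 0, 0]], [[0, 0, 0], [0, 0, 0]]]' | python3 -m pendant
```

```text
time: 11.1
tool_pos: [0.4815, -0.2379, 0.1112]
tool_rot: [3.141, -0.001, 0.09]
contact_force: [-0.3, 1.0, 0.1]
opening: 0.0159
grip_force: 30.0
time: 11.35
tool_pos: [0.4815, -0.2378, 0.1098]
tool_rot: [3.141, -0.001, 0.09]
contact_force: [0.4, 1.1, 3.4]
opening: 0.0158
grip_force: 30.0
```

To row units: 0.001 m / 0.25 = 0.004, 0.0005 m / 0.25 = 0.002.

```bash
echo '[[[0, -0.0012, 0.004], [0, 0, 0]], [[0, 0, 0.002], [0, 0, 0]], [[0, 0, 0], [0, 0, 0]]]' | python3 -m pendant
echo '[[[0, 0, 0.004], [0, 0, 0]], [[0, 0, 0.002], [0, 0, 0]], [[0, 0, 0], [0, 0, 0]]]' | python3 -m pendant
```

```text
time: 11.6
tool_pos: [0.4816, -0.2376, 0.1085]
tool_rot: [3.141, -0.001, 0.09]
contact_force: [0.0, 1.4, 6.2]
opening: 0.0158
grip_force: 30.0
time: 11.85
tool_pos: [0.4813, -0.2373, 0.1063]
tool_rot: [3.141, -0.0, 0.09]
contact_force: [0.4, -0.4, -0.4]
opening: 0.0157
grip_force: 30.0
```

To row units: 0.001 m / 0.25 = 0.004.

```bash
echo '[[[0, 0, 0.004], [0, 0, 0]], [[0, 0, 0.004], [0, 0, 0]], [[0, 0, 0], [0, 0, 0]]]' | python3 -m pendant
echo '[[[0, 0, 0.004], [0, 0, 0]], [[0, 0, 0.002], [0, 0, 0]], [[0, 0, 0], [0, 0, 0]]]' | python3 -m pendant
```

```text
time: 12.1
tool_pos: [0.4809, -0.2371, 0.1037]
tool_rot: [-3.141, 0.001, 0.09]
contact_force: [1.1, -0.5, -4.1]
opening: 0.0156
grip_force: 30.0
time: 12.35
tool_pos: [0.4809, -0.2371, 0.1025]
tool_rot: [-3.141, 0.001, 0.09]
contact_force: [0.3, 0.9, -5.8]
opening: 0.0157
grip_force: 30.0
```

To row units: 0.001 m / 0.25 = 0.004, 0.0005 m / 0.25 = 0.002.

```bash
echo '[[[0, 0, 0.004], [0, 0, 0]], [[0, 0, 0.002], [0, 0, 0]], [[0, 0, 0], [0, 0, 0]]]' | python3 -m pendant
echo '[[[0, 0, 0.004], [0, 0, 0]], [[0, 0, 0.002], [0, 0, 0]], [[0, 0, 0], [0, 0, 0]]]' | python3 -m pendant
```

```text
time: 12.6
tool_pos: [0.4811, -0.2374, 0.1015]
tool_rot: [3.142, 0.0, 0.09]
contact_force: [-0.5, 0.0, -2.1]
opening: 0.0159
grip_force: 30.0
time: 12.85
tool_pos: [0.4813, -0.2374, 0.1009]
tool_rot: [3.141, -0.0, 0.09]
contact_force: [-2.3, 0.6, 5.2]
opening: 0.0156
grip_force: 30.0
```

To row units: 0.0005 m / 0.25 = 0.002.

```bash
echo '[[[0, 0, 0.002], [0, 0, 0]], [[0, 0, 0.002], [0, 0, 0]], [[0, 0, 0], [0, 0, 0]]]' | python3 -m pendant
python3 - <<'E'
from h import *
s=robot.observe();print(s['torque'],s['contact_force'],s['tool_pos'])
snap('wrist','w4')
a=cv2.imread('pics/w4.png')[40:290,190:450];cv2.imwrite('pics/crop5.png',cv2.resize(a,(780,600)) if 0 else cv2.resize(a,(624,600),interpolation=2))
E
```

```text
time: 13.1
tool_pos: [0.4813, -0.2375, 0.1009]
tool_rot: [3.14, -0.001, 0.09]
contact_force: [-4.8, 2.5, 13.2]
opening: 0.0158
grip_force: 30.0
[ 0.5243289   0.74908744 -0.01811943] [-4.75345232  2.48874736 13.21550037] [ 0.4812727  -0.23745429  0.10087315]
```

View pics/crop5.png

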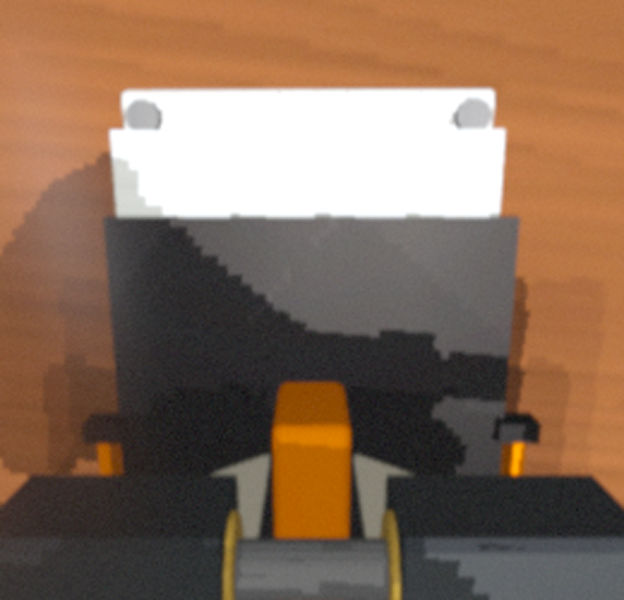

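The plate lies flat on the flanges (far edge at row 217). A further 1 mm of command gave no motion, only force, so it is home. I'll relieve the push, release and retreat.

To row units: -0.0008 m / 0.25 = -0.0032, -0.0006 m / 0.25 = -0.0024.

```bash
echo '[[[0, 0, -0.0032], [0, 0, 0]], [[0, 0, -0.0024], [0, 0, 0]], [[0, 0, 0], [0, 0, 0]]]' | python3 -m pendant
echo '[[[0, 0, 0], [0, 0, 0]], [[0, 0, 0], [0, 0, 0]], [[0, 0, 0], [0, 0, 0]], [[0, 0, 0], [0, 0, 0]], [[0, 0, 0], [0, 0, 0]], [[0, 0, 0], [0, 0, 0]]]' | python3 -m pendant 0.05
echo '[[[0, 0, -0.02], [0, 0, 0]], [[0, 0, -0.04], [0, 0, 0]], [[0, 0, -0.08], [0, 0, 0]], [[0, 0, -0.12], [0, 0, 0]], [[0, 0, -0.12], [0, 0, 0]], [[0, 0, -0.12], [0, 0, 0]], [[0, 0, -0.12], [0, 0, 0]], [[0, 0, -0.06], [0, 0, 0]]]' | python3 -m pendant
echo '[[[0, 0, 0], [0, 0, 0]], [[0, 0, 0], [0, 0, 0]], [[0, 0, 0], [0, 0, 0]], [[0, 0, 0], [0, 0, 0]]]' | python3 -m pendant
python3 - <<'E'
from h import *
snap('wrist','w5');a=cv2.imread('pics/w5.png')[60:260,220:420];cv2.imwrite('pics/crop6.png',cv2.resize(a,(600,600),interpolation=2))
E
```

```text
time: 13.4
tool_pos: [0.4813, -0.2375, 0.1009]
tool_rot: [3.141, -0.0, 0.09]
contact_force: [-1.6, 1.1, 4.6]
opening: 0.0159
grip_force: 30.0
time: 13.9
tool_pos: [0.4812, -0.2373, 0.1003]
tool_rot: [-3.142, 0.0, 0.09]
contact_force: [-0.3, 0.3, 0.3]
opening: 0.0484
grip_force: 0.0
time: 14.57
tool_pos: [0.4821, -0.2378, 0.2756]
tool_rot: [3.137, -0.005, 0.09]
contact_force: [-0.4, -0.4, 0.4]
opening: 0.05
grip_force: 0.0
time: 14.9
tool_pos: [0.4806, -0.2369, 0.2691]
tool_rot: [-3.14, 0.002, 0.09]
contact_force: [0.3, -0.5, -0.0]
opening: 0.0498
grip_force: 0.0
```

View pics/crop6.png

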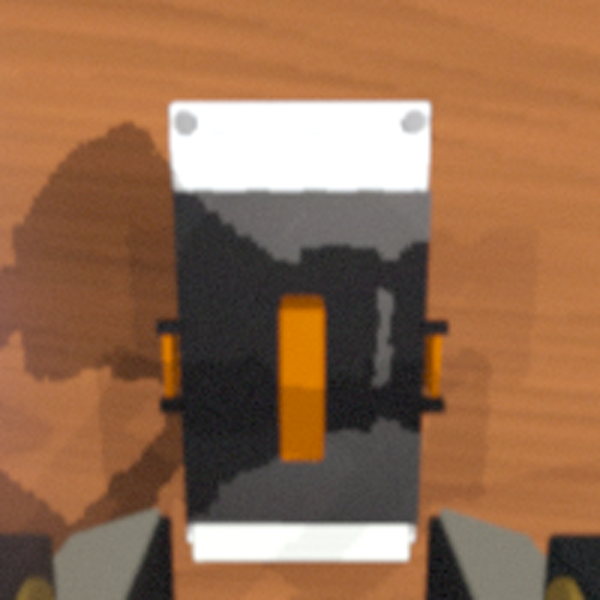

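The cover sits square and level on the housing with both clip arms symmetric (corners at (173,190), (430,190), (418,523) and (187,523)). The gripper is clear, so I'm handing in.

```bash
python3 -c "
from fit import *
print(fit(.067,.048,[('w5',[(220+u/3,60+v/3) for u,v in [(173,190),(430,190),(418,523),(187,523)]])],[.48,-.237,.076,.09]))
print(robot.hand_in())"
```

```text
(array([ 0.4805, -0.2381,  0.0733,  0.092 ]), array([ 0.1,  0.1,  0.1, -0.1, -0.1, -0.1, -0. ,  0.1]))
the job is handed in; nothing more can be done
None
```

The cover is on the housing and released, and the job was handed in at about 15 s. Both clips appear snapped (the push force dropped as they passed the beads, then the plate stopped hard on the rim). The highest push I read was about 13 N, and the hand-in call returned no verdict.

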